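# Load a solder spool onto the reel stand's spindle

### The arm

A 6-joint arm with a two-finger parallel gripper is mounted at the origin on the work surface. World frame = base frame: x ahead of the robot, y to its left, z up, the work surface at z = 0. Lengths are in mm, angles in rad, forces in N, time in s.
With the tool pointing down it reaches from about 350 to 775 mm from the base axis. Payload 7.3 kg.
Tool frame: the origin (TCP) lies midway between the tips of the shut fingers; the grasp point (between the pads) lies 19 mm behind it; z points along the fingers, y is the line along which they close (so a half turn about z gives the same grasp; the last joint's range is limited). The gripper opens to 92 mm and grips with 3 to 60 N. Pads are 19 mm wide; open, the fingers measure 130 mm over their backs; the gripper's body (75 mm by 190 mm) begins 47 mm behind the grasp point.
Start: joints at [1.082, 0.342, 1.524, -0, 1.275, -0.146], TCP at [176.452, 494.479, 226.741] pointing down, gripper open.
Joint ranges: [-2.53, 2.53], [-0.77, 2.02], [0.04, 2.7], [-1, 4.14], [0.28, 2.66], [-3.11, 3.11]. Speed limits (rad/s): [2.57, 2.57, 3.14, 3.14, 3.14, 3.14].

### API

Orientations are given as [roll, pitch, yaw] about the fixed x, y, z axes, in that order (R = Rz(yaw) Ry(pitch) Rx(roll)).
In Python, from plant import bot gives the robot as it stands.
- The arm moves only by the tool servo_tool, never from a script. Its argument "deltas" is a list of rows, each a list of 2 entries, a list of its own where there are three numbers: the shift along the tool's x, y, z in m, then the turn, a rotation vector about the tool's x, y, z in degrees. A call has 1 to 20 rows; each row shifts and turns the commanded pose from where the row before left it, along the tool's axes as they then stand; what a row does not reach is not made up. A row lasts 1/8 s, in which the tool goes at most 62.5 mm and 10.7 degrees, less where a joint would pass 70% of its speed; a pose out of reach is approached as far as the arm can. A call with a gripper value outside its range is refused whole. "fingers" is the opening, from 0 (shut) to 1 (fully open), set as the call begins (left out, the last holds). The fingers move at their own pace and stop on an object; the grip force is fixed at half the most. Time passes only in rows, so rows that do not move let the fingers close. It gives the time, the measured TCP pose, the force, the opening and the grip force at its end, in the units of the state.
- bot.get_obs(): the state, without advancing time (a new reading comes with each control period).
- bot.capture(name): name is "side" or "top" or "wrist"; returns the picture (400x640x3 uint8, red, green, blue); there is no depth.
- bot.camera_model(name): a dict with "mtx" (3x3 intrinsics, pixels), "xyz" and "rotation" of the camera in the world. Camera axes: x right, y down, z forward; pixel columns grow to the right and rows downward; lengths in mm; the calibration is good to about 2 mm. A picture is of the moment at which its call begins: read the wrist's pose just before it. camera_model takes no time and is no camera call; for the wrist camera it gives the pose at the moment of the call.
- bot.close_job(): hands the job in; it is judged then, once.
The state is a dict: "time": time; "joint_positions": joint angles; "dq": joint speeds; "tau": joint torques, N m; "tool_pos": TCP position; "tcp_rot": TCP orientation; "contact_force": force on the tool from outside, world axes, zero at the start; "moment": the same for the moment, N m; "grip_width": finger opening in mm; "finger_force": force on a finger pad.
Only numpy, scipy, OpenCV 4.12 (cv2) and the standard library are available. Lean on these libraries where they do the work, as an engineer would, in place of code of your own. Each camera call takes 0.05 s, during which the arm holds its last target. There are 200 camera calls.

### The job

Open the lime-green cover of the solder reel stand all the way until it rests on its stop. Then slide the blue solder spool along its lane, without lifting it out, onto the steel spindle until it is fully home against the end wall and hangs on the spindle. Leave the cover open and do not disturb the tin, the pliers or the parts bin.

Things in the scene. Friction and masses are not known exactly. Their poses are not given: they have to be found in the camera images.
- stand: Fixed dark steel reel stand, 262 (x) x 112 (y) mm; origin under its centre, z up. x runs along the lane from the open loading end to the end wall (face x = 120 mm, top 98 mm high). Grey lane floor 20 mm high, x -130 to 56 mm; beyond it an open bay. Guides along the lane floor only: 5 mm thick, 78 mm apart inside, tops 42 mm high
- spindle_root (a point): centre of the steel spindle where it meets the end wall's face, 57 mm above the bench; axes parallel to the stand's. The spindle is 16 mm in diameter, level, 50 mm long, points along the stand's -x and has a tapered nose
- spindle_tip (a point): tip of the spindle's nose, 50 mm from the wall
- spool: Solder spool lying in the lane on its two round blue flanges, silver wire between. Flanges 74 mm across, 55 mm long along its axis (own x, parallel to the lane), through bore 25 mm, about 0.3 kg. Origin: its middle, on the axis (57 mm high at start). Fully home, the middle is 27.5 mm from the end wall and it hangs about 4 mm lower, clear of the lane floor
- lid (a joint): angle of the lime-green hinged cover: 0 closed, 1.9 rad fully open on its stop, leaning back over the end wall. The hinge is stiff: the cover stays where it is left; about 2 N at the handle moves it
- lid_hinge (a point): middle of the cover's hinge axis (parallel to the stand's y), on top of the end wall, 103 mm high. The cover is a 6 mm plate 90 mm wide that reaches 81 mm from the hinge towards the loading end when closed, with a 52 mm deep flap hanging from its far edge that closes the way to the spindle
- lid_handle (a point): middle of the black round handle bar on the cover: 12 mm thick, 72 mm long, parallel to the stand's y, on two end posts, bar centre 34 mm off the cover's outer face. With the cover closed it lies 68 mm from the hinge towards the loading end and 37 mm above it (140 mm over the bench)
- tin: bystander: round brass tip-cleaner tin, 72 mm in diameter, 30 mm high; origin at the centre of its underside
- pliers: bystander: red-handled pliers lying flat, 150 mm long along their x, 60 mm wide, 12 mm high; origin under the pivot
- bin: bystander: white open parts bin 120 x 100 x 55 mm; origin at the centre of its underside
Not all that is in view belongs to the job. Several things have the shape of the spool; the one meant has the colours described above.

How it is judged:
By the outcome, as a careful person would: the job done as asked, in the order asked, and still so for the second after the job is handed in, with the robot touching nothing.
It also fails if it takes over 54 s, if anything falls off the work surface, if the arm or the gripper's body presses on something with over 40 N, if the wrist force passes 120 N, or if a joint passes its speed limit or range.

## Working session

There is one attempt and no reset: what is moved stays moved. The work goes in short steps, Python scripts to look and compute and a tool call to move; the robot and the scene stay as the last step left them, time stands still between calls to the robot, and variables do not carry over. Pictures are saved under pics/ and viewed, at most 12 in all, crops included, and the job is handed in when it is done.

Besides the shell and the picture viewer there is one more tool, called after "Request:" by a JSON object that holds its "name" and its "arguments". servo_tool: Moves the arm, as the interface text tells. Its arguments: {"type":"object","properties":{"deltas":{"type":"array"},"fingers":{"type":"number"}},"required":["deltas"]}

```bash
ls; mkdir -p pics
python3 - <<'E'
from plant import bot
import cv2,numpy as np
o=bot.get_obs();print(o)
for n in("side","top","wrist"):
    m=bot.camera_model(n);print(n,np.round(m["mtx"],1).tolist(),np.round(m["xyz"],1),np.round(m["rotation"],4).tolist())
    im=bot.capture(n);np.save(f"pics/{n}0.npy",im);cv2.imwrite(f"pics/{n}0.png",im[:,:,::-1])
E
```

```text
pics
{'time': 0.0, 'joint_positions': array([ 1.08201910e+00,  3.42685633e-01,  1.52499348e+00,  1.85320322e-05,
        1.27539243e+00, -1.46017825e-01]), 'dq': array([-0.00031868,  0.00026688,  0.00023867,  0.0009407 ,  0.00032652,
        0.00015186]), 'tau': array([-1.14004513e-03, -4.31237090e+01, -2.44225144e+01,  7.17837154e-02,
        5.57622034e-02, -8.90174761e-05]), 'tool_pos': array([176.2413598 , 494.11595586, 226.07242543]), 'tcp_rot': array([-3.14013209e+00, -2.32709421e-04,  2.79882768e+00]), 'contact_force': array([-0.66383705,  0.35912247,  0.42123799]), 'moment': array([-0.00157936, -0.07635435, -0.01410138]), 'finger_force': 0.0, 'grip_width': 91.85456723871802}
side [[414.3, 0.0, 321.1], [0.0, 414.3, 204.6], [0.0, 0.0, 1.0]] [  20.9 -823.1  952.9] [-2.2659, 0.0009, -0.6128]
top [[374.7, 0.0, 322.7], [0.0, 374.7, 200.9], [0.0, 0.0, 1.0]] [ 414.9   11.7 1363.7] [-3.0206, -0.0068, -1.5552]
wrist [[347.1, 0.0, 321.9], [0.0, 347.1, 202.2], [0.0, 0.0, 1.0]] [109.1 517.9 385.4] [2.8716, 0.0008, 1.2274]
```

View pics/side0.png

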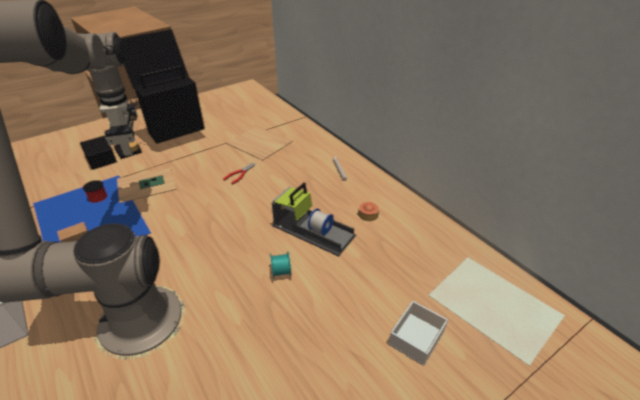

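View pics/top0.png

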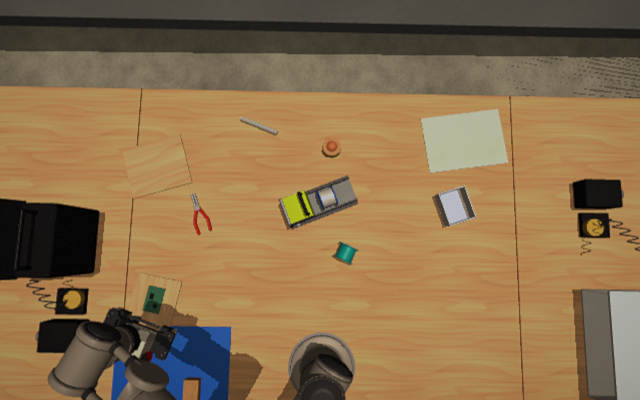

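Side: stand with lime cover at about (292,205) px, handle (298,193), blue spool (320,221). Top: lime cover at (296,208), spool (327,197), lane end at (356,185); tin (331,148), pliers (201,215), bin (454,206). The lane's x axis points about world +y.

```bash
cat > h.py <<'E'
import numpy as np,cv2
from scipy.spatial.transform import Rotation as R
def ray(m,px):
    px=np.atleast_2d(px).astype(float)
    d=np.c_[px,np.ones(len(px))]@np.linalg.inv(m["mtx"]).T
    return np.array(m["xyz"]),d@R.from_euler("xyz",m["rotation"]).as_matrix().T
def onz(m,px,z):
    c,d=ray(m,px);return c+d*((z-c[2])/d[:,2])[:,None]
def proj(m,p):
    q=(np.atleast_2d(p)-m["xyz"])@R.from_euler("xyz",m["rotation"]).as_matrix();q=q@np.array(m["mtx"]).T
    return q[:,:2]/q[:,2:]
def tri(m1,p1,m2,p2):
    A=[];b=[]
    for m,p in((m1,p1),(m2,p2)):
        c,d=ray(m,p);d=d[0]/np.linalg.norm(d[0]);P=np.eye(3)-np.outer(d,d);A.append(P);b.append(P@c)
    A=np.vstack(A);b=np.hstack(b);x=np.linalg.lstsq(A,b,rcond=None)[0];return x,np.linalg.norm(A@x-b)
def mask(im,lo,hi):
    return cv2.inRange(cv2.cvtColor(np.ascontiguousarray(im),cv2.COLOR_RGB2HSV),lo,hi)
def big(mk):
    c=max(cv2.findContours(mk,cv2.RETR_EXTERNAL,cv2.CHAIN_APPROX_NONE)[0],key=cv2.contourArea);return c
LIME=((28,120,60),(45,255,255));BLUE=((105,120,40),(125,255,255))
E
python3 - <<'E'
from h import *
from plant import bot
T=bot.camera_model("top");S=bot.camera_model("side")
t=np.load("pics/top0.npy");s=np.load("pics/side0.npy")
c=big(mask(t,*LIME));r=cv2.minAreaRect(c);print(r,cv2.boxPoints(r).tolist());print(onz(T,cv2.boxPoints(r),106).round(1))
print("base",onz(T,[[322,365]],0))
print("lane end",onz(T,[[352,177],[358,199],[279,205],[291,229]],20).round(0))
print("spool tri",tri(T,[327,197],S,[320,221]),"handle",tri(T,[304,205],S,[298,190]))
print("tin",onz(T,[331,148],30)," pliers",onz(T,[201,215],5),"bin",onz(T,[454,206],30))
for a,nm,b in((t,"t",(270,160,370,240)),(s,"s",(260,170,370,260))):
    cv2.imwrite(f"pics/c{nm}.png",cv2.resize(a[b[1]:b[3],b[0]:b[2],::-1],None,fx=4,fy=4,interpolation=2))
a=cv2.resize(t[160:240,270:370,::-1],(500,400));b=cv2.resize(s[170:260,260:360,::-1],(300,270));
E
```

```text
((297.87261962890625, 206.7439727783203), (27.079914093017578, 25.112348556518555), 68.74949645996094) [[281.2626953125, 198.67559814453125], [304.66754150390625, 189.57373046875], [314.4825439453125, 214.81234741210938], [291.07769775390625, 223.91421508789062]]
[[573.3 145.6 106. ]
 [605.8  67.2 106. ]
 [520.5  32.3 106. ]
 [488.6 110.3 106. ]]
base [[ 5.57751083 -1.64319912  0.        ]]
lane end [[ 668. -100.   20.]
 [ 588. -123.   20.]
 [ 561.  162.   20.]
 [ 475.  117.   20.]]
spool tri (array([587.90133933,  -9.62789502,  57.15884789]), np.float64(0.2883326878482835)) handle (array([551.1318035 ,  64.63506531, 152.21738885]), np.float64(4.947374040170413))
tin [[772.24283028 -22.19931917  30.        ]]  pliers [[521.58196546 445.62305607   5.        ]] bin [[ 566.63629386 -466.32215278   30.        ]]
```

Request:
{"name": "servo_tool", "arguments": {"deltas": [[[0, 0, 0], [0, 0, 9.9]], [[0, 0, 0], [0, 0, 9.9]], [[0, 0, 0], [0, 0, 9.9]], [[0, 0, 0], [0, 0, 9.9]], [[0, 0, 0], [0, 0, 9.9]], [[0, 0, 0], [0, 0, 9.9]], [[0, 0, 0], [0, 0, 9.9]], [[0, 0, 0], [0, 0, 9.9]], [[0, 0, 0], [0, 0, 9.9]], [[0, 0, 0], [0, 0, 9.9]], [[0, 0, 0], [0, 0, 9.9]], [[0, 0, 0], [0, 0, 9.9]], [[0, 0, 0], [0, 0, 9.9]], [[0, 0, 0], [0, 0, 9.9]]]}}

```text
time: 1.9
tool_pos: [176.4, 494.3, 226.4]
tcp_rot: [3.141, 0.0, 0.374]
contact_force: [-0.1, 0.3, 0.1]
grip_width: 91.7
finger_force: 0.0
```

Request:
{"name": "servo_tool", "arguments": {"deltas": [[[0.013, 0.037, -0.001], [0, 0, 0]], [[0.013, 0.037, -0.001], [0, 0, 0]], [[0.013, 0.037, -0.001], [0, 0, 0]], [[0.013, 0.037, -0.001], [0, 0, 0]], [[0.013, 0.037, -0.001], [0, 0, 0]], [[0.013, 0.037, -0.001], [0, 0, 0]], [[0.013, 0.037, -0.001], [0, 0, 0]], [[0.013, 0.037, -0.001], [0, 0, 0]], [[0.013, 0.037, -0.001], [0, 0, 0]], [[0.013, 0.037, -0.001], [0, 0, 0]], [[0.013, 0.037, -0.001], [0, 0, 0]], [[0.013, 0.037, -0.001], [0, 0, 0]], [[0.013, 0.037, -0.001], [0, 0, 0]], [[0.013, 0.037, -0.001], [0, 0, 0]], [[0.013, 0.037, -0.001], [0, 0, 0]], [[0.013, 0.037, -0.001], [0, 0, 0]]]}}

```text
time: 3.9
tool_pos: [589.7, 20.7, 242.4]
tcp_rot: [-3.141, 0.001, 0.38]
contact_force: [0.3, -0.2, -0.2]
grip_width: 91.5
finger_force: 0.0
```

```bash
cat > shot.py <<'E'
import sys,cv2,pickle
from plant import bot
n=sys.argv[1];m=bot.camera_model("wrist");im=bot.capture("wrist")
pickle.dump((m,im),open(f"pics/{n}.pkl","wb"));cv2.imwrite(f"pics/{n}.png",im[:,:,::-1])
E
python3 shot.py w1
```

```text
(no output)
```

Request:
{"name": "servo_tool", "arguments": {"deltas": [[[0, -0.03, 0], [0, 0, 0]], [[0, -0.03, 0], [0, 0, 0]], [[0, -0.03, 0], [0, 0, 0]], [[0, 0, 0], [0, 0, 0]]]}}

```text
time: 4.45
tool_pos: [554.8, 107.0, 242.6]
tcp_rot: [-3.141, 0.001, 0.382]
contact_force: [0.1, 0.1, -0.3]
grip_width: 91.8
finger_force: 0.0
```

```bash
python3 shot.py w2
```

```text
(no output)
```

View pics/w1.png

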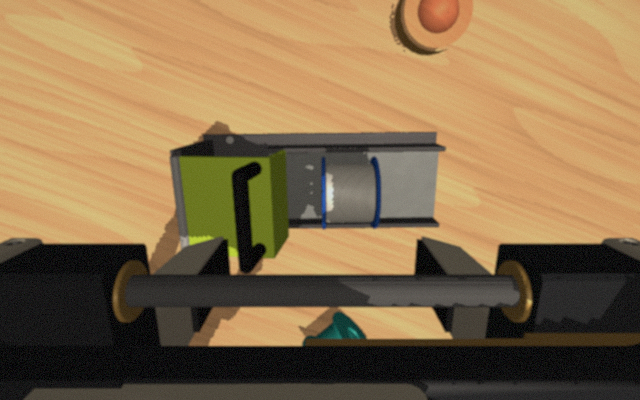

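View pics/w2.png

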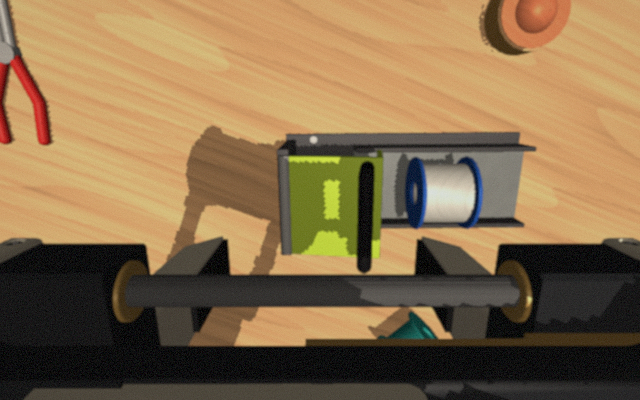

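w1/w2: stand is nearly parallel to the image rows. Handle bar runs from (240,172)–(247,268) in w1 and (366,165)–(364,268) in w2; guide ends are at (445,149)/(535,149) and (438,224)/(522,224); spool flanges are at about x=323/377 in w1 and 416/470 in w2.

Run:
```python
from h import *
import pickle
(m1,a),(m2,b)=[pickle.load(open(f"pics/w{i}.pkl","rb")) for i in(1,2)]
# handle bar: dark pixels inside rows
def bar(im,r,x0,x1):
    g=im[r,x0:x1].astype(int).max(1);i=np.where(g<45)[0];return (x0+i.min()+x0+i.max())/2 if len(i) else None
L=[]
for r in range(180,245,8):
    L.append((r,bar(a,r,215,275),bar(b,r,340,378)))
print(L)
H=[]
f1=np.polyfit([l[0] for l in L],[l[1] for l in L],1);f2=np.polyfit([l[0] for l in L],[l[2] for l in L],1)
for r in(190,235):
    H.append(tri(m1,[np.polyval(f1,r),r],m2,[np.polyval(f2,r),r]));print("handle",r,H[-1])
for n,p,q in(("gFar",(444,149),(534,149)),("gNear",(438,224),(522,224)),("floorFar",(437,152),(521,152))):
    print(n,tri(m1,p,m2,q))
for nm,m,im,bx in(("w1",m1,a,(300,140,400,235)),("w2",m2,b,(395,140,500,235))):
    mk=mask(im,*BLUE)[bx[1]:bx[3],bx[0]:bx[2]];n,l,st,ce=cv2.connectedComponentsWithStats(mk)
    print(nm,[(s.tolist(),(c+bx[:2]).round(1)) for s,c in zip(st[1:],ce[1:]) if s[4]>20])
    mk=mask(im,*LIME);r=cv2.boundingRect(big(mk));print("lime",r,cv2.boxPoints(cv2.minAreaRect(big(mk))).round(0).tolist())
for n,m,im in((1,m1,a),(2,m2,b)):
    e=cv2.Canny(cv2.cvtColor(im,cv2.COLOR_RGB2GRAY),40,120);ls=cv2.HoughLinesP(e,1,np.pi/720,40,minLineLength=70,maxLineGap=8)
    for l in ls[:,0]:
        if 120<l[1]<240 and abs(l[3]-l[1])<12:
            p=onz(m,l.reshape(2,2),20 if 1 else 0);d=p[1]-p[0];print(n,l.tolist(),np.degrees(np.arctan2(d[1],d[0])).round(2))
```

```text
[(180, np.float64(240.0), np.float64(366.0)), (188, np.float64(240.0), np.float64(365.5)), (196, np.float64(240.5), np.float64(365.5)), (204, np.float64(241.5), np.float64(365.5)), (212, np.float64(242.0), np.float64(365.0)), (220, np.float64(242.5), np.float64(365.0)), (228, np.float64(243.0), np.float64(364.5)), (236, np.float64(243.5), np.float64(364.5)), (244, np.float64(240.5), np.float64(364.0))]
handle 190 (array([578.10660686,  80.80933085, 150.16889461]), np.float64(0.2596482798303861))
handle 235 (array([546.03360446,  68.14306025, 153.4229239 ]), np.float64(0.2610463841793083))
gFar (array([663.62897605, -86.15814416,  40.73582143]), np.float64(0.10612314150683445))
gNear (array([ 587.3881478 , -118.72661218,   38.11358713]), np.float64(0.08986981211276046))
floorFar (array([658.26183336, -89.61684882,  15.89678424]), np.float64(0.10795135751753737))
w1 [([21, 18, 5, 70, 219], array([323. , 193.4])), ([71, 18, 9, 69, 262], array([376.6, 193.4]))]
lime (179, 150, 110, 108) [[179.0, 156.0], [285.0, 150.0], [291.0, 256.0], [185.0, 262.0]]
w2 [([11, 18, 20, 70, 1040], array([415.6, 192.7])), ([64, 18, 24, 69, 492], array([474.2, 192.8]))]
lime (289, 151, 94, 107) [[289.0, 151.0], [382.0, 151.0], [382.0, 257.0], [289.0, 257.0]]
1 [236, 134, 434, 131] -67.42
1 [366, 227, 438, 227] -68.26
1 [325, 152, 444, 151] -67.79
1 [269, 148, 445, 146] -67.62
1 [300, 224, 380, 224] -68.26
1 [170, 156, 268, 157] -68.86
1 [289, 228, 375, 228] -68.26
2 [287, 133, 378, 133] -68.12
2 [403, 147, 525, 147] -68.11
2 [355, 144, 501, 144] -68.12
2 [420, 152, 535, 151] -67.62
2 [357, 132, 519, 132] -68.12
2 [414, 228, 523, 227] -67.54
```

Run:
```python
from h import *
import pickle
(m1,a),(m2,b)=[pickle.load(open(f"pics/w{i}.pkl","rb")) for i in(1,2)]
z=[cv2.resize(im[y:y+130,x:x+130,::-1],None,fx=3,fy=3,interpolation=cv2.INTER_CUBIC) for im,x,y in((a,165,140),(b,270,140))]
cv2.imwrite("pics/z.png",np.hstack(z))
ex=np.array([np.cos(np.radians(112.1)),np.sin(np.radians(112.1)),0])
for r in(170,185,200,215,230):
    print(r,"w1",a[r,228:292].tolist()[::1][0:0],[ (x,int(a[r,x,1])) for x in range(228,294,2)])
    print("   w2",[(x,int(b[r,x,1])) for x in range(350,392,2)])
```

```text
170 w1 [] [(228, 122), (230, 128), (232, 112), (234, 74), (236, 31), (238, 8), (240, 1), (242, 9), (244, 15), (246, 15), (248, 16), (250, 9), (252, 6), (254, 3), (256, 0), (258, 10), (260, 43), (262, 112), (264, 123), (266, 126), (268, 122), (270, 93), (272, 72), (274, 69), (276, 71), (278, 70), (280, 73), (282, 71), (284, 66), (286, 78), (288, 73), (290, 74), (292, 74)]
   w2 [(350, 130), (352, 129), (354, 125), (356, 127), (358, 120), (360, 46), (362, 3), (364, 19), (366, 6), (368, 17), (370, 19), (372, 6), (374, 87), (376, 127), (378, 130), (380, 132), (382, 125), (384, 140), (386, 146), (388, 141), (390, 139)]
185 w1 [] [(228, 121), (230, 116), (232, 65), (234, 3), (236, 11), (238, 12), (240, 13), (242, 0), (244, 15), (246, 5), (248, 77), (250, 123), (252, 123), (254, 121), (256, 125), (258, 120), (260, 128), (262, 124), (264, 122), (266, 124), (268, 120), (270, 108), (272, 76), (274, 74), (276, 67), (278, 74), (280, 68), (282, 73), (284, 69), (286, 79), (288, 78), (290, 69), (292, 75)]
   w2 [(350, 125), (352, 125), (354, 128), (356, 131), (358, 69), (360, 23), (362, 11), (364, 
[... 1367 characters left out ...]
 (382, 135), (384, 133), (386, 137), (388, 133), (390, 136)]
230 w1 [] [(228, 119), (230, 119), (232, 124), (234, 118), (236, 54), (238, 14), (240, 20), (242, 14), (244, 0), (246, 22), (248, 10), (250, 31), (252, 107), (254, 121), (256, 126), (258, 119), (260, 121), (262, 119), (264, 120), (266, 119), (268, 120), (270, 122), (272, 113), (274, 74), (276, 69), (278, 71), (280, 77), (282, 71), (284, 68), (286, 74), (288, 119), (290, 172), (292, 176)]
   w2 [(350, 119), (352, 119), (354, 124), (356, 103), (358, 36), (360, 14), (362, 24), (364, 8), (366, 5), (368, 11), (370, 11), (372, 72), (374, 122), (376, 126), (378, 123), (380, 133), (382, 166), (384, 164), (386, 161), (388, 169), (390, 169)]
```

View pics/z.png

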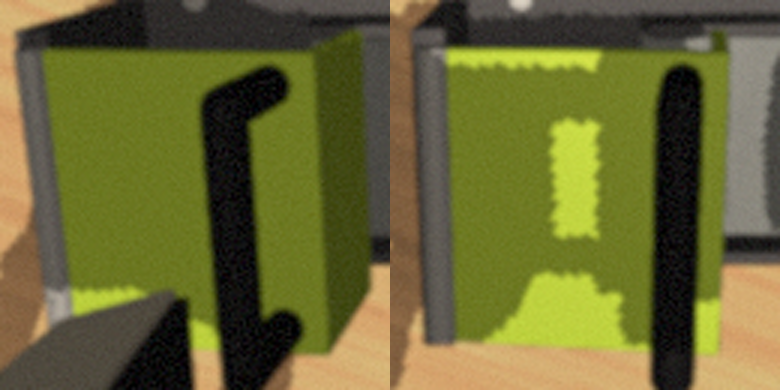

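The crop shows the bar centred at x≈241 (w1) and 365 (w2) on row 200, the cover's fold at 272/382, and the grey hinge strip at left. The cover looks slightly ajar.

Run:
```python
from h import *
import pickle
(m1,a),(m2,b)=[pickle.load(open(f"pics/w{i}.pkl","rb")) for i in(1,2)]
A=np.radians(112.1);ex=np.array([np.cos(A),np.sin(A),0]);ey=np.array([-np.sin(A),np.cos(A),0])
S=np.array([ex,ey,[0,0,1]])
for n,p,q in(("bar200",(241.2,200),(365.3,200)),("bar230",(243.6,230),(364.8,230)),("barTop",(234,172),(366,162)),("fold200",(272,200),(382,200)),("foldtop",(270,157),(382,157)),("hingeL",(178.5,200),(288.5,200)),("hingeM",(174,200),(285,200)),
 ("gFar",(444,149),(534,149)),("gNear",(438,224),(522,224)),("spoolF",(376.6,193),(474,193)),("spoolFtop",(377,158.5),(470,158.5))):
    x,e=tri(m1,p,m2,q);print(n,x.round(1),(S@x).round(1),round(e,2))
```

```text
bar200 [571.   78.  150.4] [-142.5 -558.4  150.4] 0.26
bar230 [549.1  68.8 150.7] [-142.8 -534.6  150.7] 0.26
barTop [595.2  89.3 160.4] [-141.2 -585.1  160.4] 4.69
fold200 [569.7  57.8 118.2] [-160.8 -549.6  118.2] 0.23
foldtop [602.6  71.9 113.4] [-160.1 -585.3  113.4] 0.22
hingeL [540.3 131.3 118.3] [ -81.7 -550.   118.3] 0.37
hingeM [539.9 134.  120.8] [ -79.  -550.7  120.8] 0.38
gFar [663.6 -86.2  40.7] [-329.5 -582.5   40.7] 0.11
gNear [ 587.4 -118.7   38.1] [-331.  -499.6   38.1] 0.09
spoolF [601.6 -31.2  79.7] [-255.2 -545.6   79.7] 0.05
spoolFtop [630. -23.  55.] [-258.3 -575.    55. ] 0.03
```

Run:
```python
from h import *
import pickle
(m1,a),(m2,b)=[pickle.load(open(f"pics/w{i}.pkl","rb")) for i in(1,2)]
print(m1["xyz"],m2["xyz"],m1["rotation"],m2["rotation"])
A=np.radians(112.1);ex=np.array([np.cos(A),np.sin(A),0]);ey=np.array([-np.sin(A),np.cos(A),0])
S=np.array([ex,ey,[0,0,1]])
for z in(100,106,112,118):
    for m,q in((m1,[(272,200),(178.5,200),(270,156),(274.5,257)]),(m2,[(382,200),(288.5,200),(382,155),(381,258)])):
        p=onz(m,q,z)@S.T;print(z,p[:,:2].round(1).tolist(),"len",(p[1]-p[0])[0].round(1),"wid",(p[3]-p[2])[1].round(1))
T=0
from plant import bot
s=np.load("pics/side0.npy");t=np.load("pics/top0.npy");Sd=bot.camera_model("side");Tp=bot.camera_model("top")
h=np.array([-142.5,-549,140])
for z in(103,118): print("hinge mid in side/top",z,[proj(c,S.T@np.array([-79,-549,z])) for c in(Sd,Tp)])
for z in(140,151): print("bar side/top",z,[proj(c,S.T@np.array([-142.5,-549+k,z])).round(1).tolist() for c in(Sd,Tp) for k in(-36,36)])
print("guide tops",[proj(c,S.T@np.array([-330,k,42])).round(1).tolist() for c in(Sd,Tp) for k in(-584,-500)])
v=[cv2.resize(im[y:y+h,x:x+w,::-1],(390,390*h//w),interpolation=cv2.INTER_CUBIC) for im,x,y,w,h in((s,265,175,100,80),(t,270,165,100,80))]
cv2.imwrite("pics/st.png",np.hstack(v))
```

```text
[656.82364581  46.77486943 401.6396271 ] [621.89581628 133.25727116 401.84936928] [ 2.87103538e+00  9.00440873e-04 -1.19167048e+00] [ 2.87104547e+00  1.02616193e-03 -1.18893891e+00]
100 [[-158.0, -544.8], [-73.8, -545.4], [-158.1, -584.5], [-157.9, -489.1]] len 84.2 wid 95.4
100 [[-164.0, -544.5], [-79.8, -544.8], [-162.3, -585.0], [-165.5, -487.7]] len 84.2 wid 97.3
106 [[-158.9, -546.5], [-76.4, -547.0], [-159.0, -585.3], [-158.8, -491.9]] len 82.5 wid 93.5
106 [[-162.9, -546.1], [-80.4, -546.4], [-161.3, -585.8], [-164.4, -490.5]] len 82.6 wid 95.4
112 [[-159.9, -548.1], [-79.0, -548.6], [-159.9, -586.1], [-159.7, -494.6]] len 80.9 wid 91.6
112 [[-161.9, -547.7], [-81.0, -548.0], [-160.2, -586.7], [-163.3, -493.2]] len 80.9 wid 93.4
118 [[-160.8, -549.7], [-81.6, -550.2], [-160.8, -587.0], [-160.6, -497.3]] len 79.2 wid 89.7
118 [[-160.8, -549.4], [-81.6, -549.6], [-159.2, -587.5], [-162.2, -496.0]] len 79.2 wid 91.5
hinge mid in side/top 103 [array([[283.06628775, 192.84999092]]), array([[284.69185837, 209.11093304]])]
hinge mid in side/top 118 [array([[282.79444397, 189.26916877]]), array([[284.27020498, 208.66590779]])]
bar side/top 140 [[[304.7, 184.7]], [[291.7, 196.3]], [[297.9, 191.0]], [[305.6, 211.2]]]
bar side/top 151 [[[304.6, 182.0]], [[291.5, 193.6]], [[297.7, 190.5]], [[305.5, 210.9]]]
guide tops [[[353.4, 228.2]], [[340.1, 243.9]], [[348.5, 176.6]], [[357.2, 198.2]]]
```

View pics/st.png

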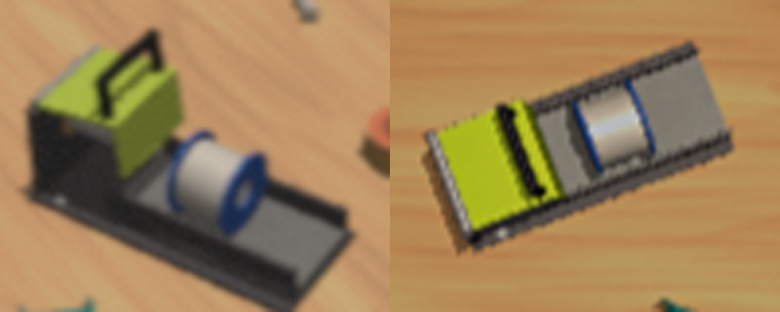

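By side view, wrist triangulation and flap tilt together, the cover is about 8° ajar with the bar at z≈150. I'll go to the bar and grip it.

Request:
{"name": "servo_tool", "arguments": {"deltas": [[[-0.0042, 0.011, 0], [0, 0, 0]], [[-0.0042, 0.011, 0], [0, 0, 0]], [[-0.0042, 0.011, 0.01], [0, 0, 0]], [[0, 0, 0.02], [0, 0, 0]], [[0, 0, 0.02], [0, 0, 0]], [[0, 0, 0.02], [0, 0, 0]], [[0, 0, 0.02], [0, 0, 0]], [[0, 0, 0.02], [0, 0, 0]], [[0, 0, 0], [0, 0, 0]]]}}

```text
time: 5.62
tool_pos: [555.0, 69.0, 130.8]
tcp_rot: [-3.14, 0.004, 0.379]
contact_force: [-0.1, -0.4, -0.4]
grip_width: 91.4
finger_force: 0.0
```

Request:
{"name": "servo_tool", "arguments": {"deltas": [[[0, 0, 0], [0, 0, 0]], [[0, 0, 0], [0, 0, 0]], [[0, 0, 0], [0, 0, 0]], [[0, 0, 0], [0, 0, 0]], [[0, 0, 0], [0, 0, 0]], [[0, 0, 0], [0, 0, 0]], [[0, 0, 0], [0, 0, 0]], [[0, 0, 0], [0, 0, 0]]], "fingers": 0}}

```text
time: 6.62
tool_pos: [556.2, 70.1, 132.7]
tcp_rot: [-3.141, 0.0, 0.38]
contact_force: [0.9, 0.3, 0.1]
grip_width: 16.5
finger_force: 0.3
```

```bash
python3 shot.py w3
```

```text
(no output)
```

View pics/w3.png

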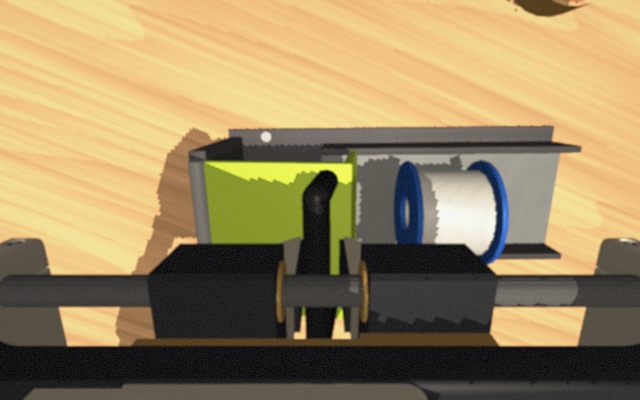

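Bar is between the fingers (around (316,300)), still closing. Now computing the arc.

Request:
{"name": "servo_tool", "arguments": {"deltas": [[[0, 0, 0], [0, 0, 0]], [[0, 0, 0], [0, 0, 0]]]}}

```text
time: 6.92
tool_pos: [555.8, 70.5, 132.4]
tcp_rot: [-3.14, 0.001, 0.38]
contact_force: [-1.3, 5.1, -1.5]
grip_width: 11.0
finger_force: 30.0
```

```bash
cat > arc.py <<'E'
import numpy as np
r=77.4;n=24;b=np.radians(36.5+np.linspace(0,100.8,n+1));f=np.radians(np.linspace(0,48,n+1))
G=np.c_[-r*np.cos(b),r*np.sin(b)];zh=np.c_[-np.sin(f),-np.cos(f)];yh=np.c_[-np.cos(f),np.sin(f)]
P=G+19*zh;d=np.diff(P,axis=0)
for i in range(n):print(i,"y",round(d[i]@yh[i],1),"z",round(d[i]@zh[i],1))
print(P[[0,12,24]]-P[0])
E
python3 arc.py; python3 -c "
from plant import bot
o=bot.get_obs();print(o['grip_width'],o['finger_force'],o['contact_force'],o['joint_positions'])"
```

```text
0 y -2.9 z -4.4
1 y -3.0 z -4.3
2 y -3.2 z -4.2
3 y -3.4 z -4.0
4 y -3.5 z -3.9
5 y -3.7 z -3.7
6 y -3.8 z -3.5
7 y -3.9 z -3.3
8 y -4.1 z -3.2
9 y -4.2 z -3.0
10 y -4.3 z -2.8
11 y -4.4 z -2.6
12 y -4.5 z -2.4
13 y -4.6 z -2.2
14 y -4.6 z -2.0
15 y -4.7 z -1.8
16 y -4.8 z -1.6
17 y -4.8 z -1.4
18 y -4.9 z -1.2
19 y -4.9 z -1.0
20 y -5.0 z -0.7
21 y -5.0 z -0.5
22 y -5.0 z -0.3
23 y -5.0 z -0.1
[[  0.           0.        ]
 [ 50.30482467  32.89009089]
 [104.98115899  12.73679323]]
11.018607532388094 29.997975826263428 [-1.27773794  5.05801997 -1.54673351] [-1.10332879e-02  4.95937978e-01  1.55836909e+00  8.47683050e-04
  1.08838257e+00  1.17946881e+00]
```

Request:
{"name": "servo_tool", "arguments": {"deltas": [[[0, -0.0029, -0.0044], [-2, 0, 0]], [[0, -0.003, -0.0043], [-2, 0, 0]], [[0, -0.0032, -0.0042], [-2, 0, 0]], [[0, -0.0034, -0.004], [-2, 0, 0]], [[0, -0.0035, -0.0039], [-2, 0, 0]], [[0, -0.0037, -0.0037], [-2, 0, 0]]]}}

```text
time: 7.68
tool_pos: [548.3, 88.9, 155.2]
tcp_rot: [2.929, 0.001, 0.38]
contact_force: [0.7, -3.4, -4.8]
grip_width: 10.9
finger_force: 30.0
```

Forces are small, so I'll continue the arc.

Request:
{"name": "servo_tool", "arguments": {"deltas": [[[0, -0.0038, -0.0035], [-2, 0, 0]], [[0, -0.0039, -0.0033], [-2, 0, 0]], [[0, -0.0041, -0.0032], [-2, 0, 0]], [[0, -0.0042, -0.003], [-2, 0, 0]], [[0, -0.0043, -0.0028], [-2, 0, 0]], [[0, -0.0044, -0.0026], [-2, 0, 0]], [[0, -0.0045, -0.0024], [-2, 0, 0]], [[0, -0.0046, -0.0022], [-2, 0, 0]]]}}

```text
time: 8.68
tool_pos: [534.4, 123.8, 169.0]
tcp_rot: [2.646, -0.001, 0.378]
contact_force: [-3.7, -6.4, 13.5]
grip_width: 11.0
finger_force: 30.0
```

Request:
{"name": "servo_tool", "arguments": {"deltas": [[[0, -0.0046, -0.0024], [-2, 0, 0]], [[0, -0.0047, -0.0022], [-2, 0, 0]], [[0, -0.0048, -0.002], [-2, 0, 0]], [[0, -0.0048, -0.0016], [-2, 0, 0]], [[0, -0.0049, -0.0013], [-2, 0, 0]]]}}

```text
time: 9.3
tool_pos: [524.8, 148.4, 164.1]
tcp_rot: [2.473, -0.001, 0.379]
contact_force: [-6.0, -2.4, 12.2]
grip_width: 11.0
finger_force: 30.1
```

Request:
{"name": "servo_tool", "arguments": {"deltas": [[[0, -0.0049, -0.001], [-2, 0, 0]], [[0, -0.005, -0.0007], [-2, 0, 0]], [[0, -0.005, -0.0005], [-2, 0, 0]]]}}

```text
time: 9.68
tool_pos: [519.7, 161.0, 156.3]
tcp_rot: [2.369, -0.002, 0.379]
contact_force: [-9.1, 1.8, 14.9]
grip_width: 11.2
finger_force: 30.1
```

Request:
{"name": "servo_tool", "arguments": {"deltas": [[[0, -0.005, -0.0004], [-2, 0, 0]], [[0, -0.005, -0.0002], [-2, 0, 0]], [[0, 0, 0], [0, 0, 0]]]}}

```text
time: 10.05
tool_pos: [516.2, 169.3, 148.2]
tcp_rot: [2.302, -0.0, 0.38]
contact_force: [-10.8, 5.8, 11.1]
grip_width: 10.9
finger_force: 30.0
```

Request:
{"name": "servo_tool", "arguments": {"deltas": [[[0, -0.004, 0.001], [0, 0, 0]], [[0, -0.003, 0.001], [0, 0, 0]], [[0, 0, 0], [0, 0, 0]]]}}

```text
time: 10.42
tool_pos: [515.5, 171.7, 144.8]
tcp_rot: [2.3, -0.003, 0.379]
contact_force: [-16.3, 6.8, 25.2]
grip_width: 11.2
finger_force: 30.0
```

Request:
{"name": "servo_tool", "arguments": {"deltas": [[[0, -0.003, 0.001], [0, 0, 0]], [[0, -0.002, 0.001], [0, 0, 0]], [[0, 0, 0], [0, 0, 0]]]}}

```text
time: 10.8
tool_pos: [516.1, 171.7, 144.3]
tcp_rot: [2.292, -0.006, 0.377]
contact_force: [-16.4, 1.2, 45.1]
grip_width: 10.9
finger_force: 30.0
```

Run:
```python
from plant import bot
import cv2,numpy as np
o=bot.get_obs();print(o["joint_positions"].round(2),o["tool_pos"])
s=bot.capture("side");t=bot.capture("top");np.save("pics/side1.npy",s);np.save("pics/top1.npy",t)
v=[cv2.resize(im[y:y+h,x:x+w,::-1],(390,390*h//w),interpolation=cv2.INTER_CUBIC) for im,x,y,w,h in((s,230,130,150,130),(t,240,140,150,130))]
cv2.imwrite("pics/st1.png",np.hstack(v))
```

```text
[ 0.61  0.65  1.59 -0.86  1.29  2.23] [516.06794139 171.6922951  144.28666246]
```

View pics/st1.png

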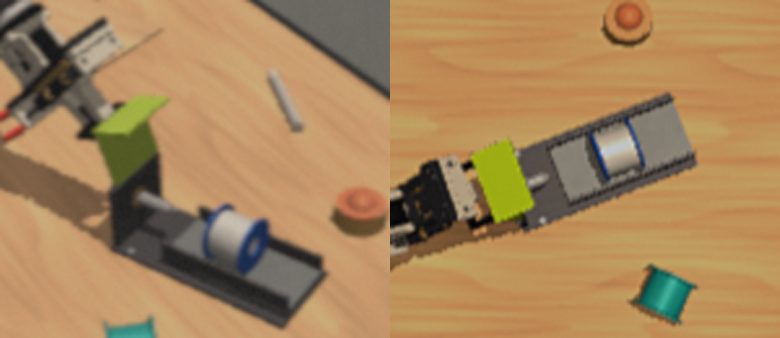

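On the stop: 5 mm further push didn't move it and raised force to 45 N; the pictures show the cover leaning back behind the wall and the spindle exposed. Release slightly, relax, and retreat along the tool axis.

Request:
{"name": "servo_tool", "arguments": {"deltas": [[[0, 0.002, -0.001], [0, 0, 0]], [[0, 0.001, -0.001], [0, 0, 0]], [[0, 0, 0], [0, 0, 0]], [[0, 0, 0], [0, 0, 0]]], "fingers": 0.2}}

```text
time: 11.4
tool_pos: [516.7, 172.6, 140.7]
tcp_rot: [2.302, -0.003, 0.38]
contact_force: [2.1, -1.0, 6.9]
grip_width: 18.4
finger_force: 3.3
```

Request:
{"name": "servo_tool", "arguments": {"deltas": [[[0, 0, -0.01], [0, 0, 0]], [[0, 0, -0.015], [0, 0, 0]], [[0, 0, -0.02], [0, 0, 0]], [[0, 0, -0.03], [0, 0, 0]], [[0, 0, -0.03], [0, 0, 0]], [[0, 0, 0], [0, 0, 0]]]}}

```text
time: 12.15
tool_pos: [486.8, 246.9, 210.1]
tcp_rot: [2.305, -0.004, 0.382]
contact_force: [-0.3, -0.9, 0.4]
grip_width: 18.4
finger_force: 0.0
```

Request:
{"name": "servo_tool", "arguments": {"deltas": [[[0, 0, 0], [9.6, 0, 0]], [[0, 0, 0], [9.6, 0, 0]], [[0, 0, 0], [9.6, 0, 0]], [[0, 0, 0], [9.6, 0, 0]], [[0, 0, 0], [9.6, 0, 0]], [[0, 0, -0.025], [0, 0, 0]], [[0, 0, -0.025], [0, 0, 0]], [[0, 0, -0.02], [0, 0, 0]], [[0, 0, 0], [0, 0, 10]], [[0, 0, 0], [0, 0, 10]], [[0, 0, 0], [0, 0, 10]], [[0, 0, 0], [0, 0, 10]], [[0, 0, 0], [0, 0, 10]], [[0, 0, 0], [0, 0, 10]], [[0, 0, 0], [0, 0, 10]], [[0, 0, 0], [0, 0, 10]], [[0, 0, 0], [0, 0, 9.7]]]}}

```text
time: 14.28
tool_pos: [486.4, 244.2, 277.8]
tcp_rot: [3.14, -0.0, -1.193]
contact_force: [1.0, -0.4, 0.9]
grip_width: 18.3
finger_force: 0.0
```

Request:
{"name": "servo_tool", "arguments": {"deltas": [[[0.0336, 0, 0], [0, 0, 0]], [[0.0336, 0, 0], [0, 0, 0]], [[0.0336, 0, 0], [0, 0, 0]], [[0.0336, 0, 0], [0, 0, 0]], [[0.0336, 0, 0], [0, 0, 0]], [[0.0336, 0, 0], [0, 0, 0]], [[0.0336, 0, 0], [0, 0, 0]], [[0.0336, 0, 0], [0, 0, 0]], [[0.0336, 0, 0], [0, 0, 0]], [[0.0336, 0, 0], [0, 0, 0]], [[0, 0, 0], [0, 0, 0]]], "fingers": 0.43}}

```text
time: 15.65
tool_pos: [612.5, -69.3, 277.2]
tcp_rot: [3.14, 0.0, -1.19]
contact_force: [0.2, 0.4, -1.0]
grip_width: 39.7
finger_force: 0.0
```

```bash
python3 shot.py w4; python3 -c "
from plant import bot
print(bot.get_obs()['joint_positions'].round(2))"
```

```text
[-0.23  0.49  1.16 -0.    1.5   2.53]
```

View pics/w4.png

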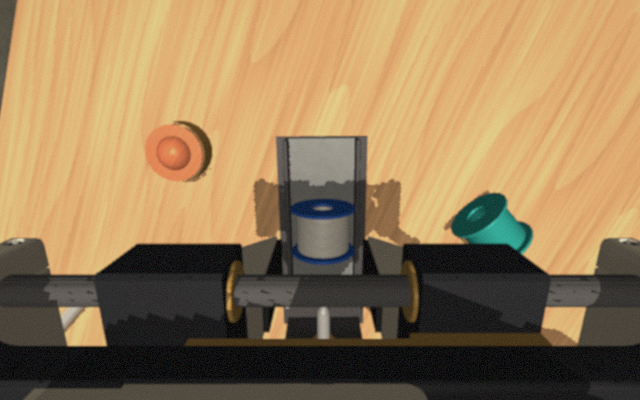

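Lane, spool and spindle line up at column ≈323, under the tool centre. Tilt back 25° and descend behind the spool.

Request:
{"name": "servo_tool", "arguments": {"deltas": [[[0, 0, 0], [0, -8.4, 0]], [[0, 0, 0], [0, -8.3, 0]], [[0, 0, 0], [0, -8.3, 0]], [[0, 0, 0], [0, 0, 0]]]}}

```text
time: 16.2
tool_pos: [612.3, -67.6, 276.5]
tcp_rot: [3.138, 0.438, -1.19]
contact_force: [1.0, 0.1, -0.5]
grip_width: 39.6
finger_force: 0.0
```

Request:
{"name": "servo_tool", "arguments": {"deltas": [[[0.0096, 0, 0.0206], [0, 0, 0]], [[0.0096, 0, 0.0206], [0, 0, 0]], [[0.0096, 0, 0.0206], [0, 0, 0]], [[0.0096, 0, 0.0206], [0, 0, 0]], [[0.0096, 0, 0.0206], [0, 0, 0]], [[0.0096, 0, 0.0206], [0, 0, 0]], [[0.0096, 0, 0.0206], [0, 0, 0]], [[0.0096, 0, 0.0206], [0, 0, 0]], [[0.0096, 0, 0.0206], [0, 0, 0]], [[0, 0, 0], [0, 0, 0]]]}}

```text
time: 17.45
tool_pos: [611.4, -64.6, 73.8]
tcp_rot: [3.139, 0.436, -1.185]
contact_force: [0.2, -0.5, -0.1]
grip_width: 39.7
finger_force: 0.0
```

Request:
{"name": "servo_tool", "arguments": {"deltas": [[[0.0049, 0, 0.0104], [0, 0, 0]], [[0.0049, 0, 0.0104], [0, 0, 0]], [[-0.0054, 0, 0.0025], [0, 0, 0]], [[-0.0054, 0, 0.0025], [0, 0, 0]], [[-0.0054, 0, 0.0025], [0, 0, 0]], [[-0.0054, 0, 0.0025], [0, 0, 0]], [[-0.0054, 0, 0.0025], [0, 0, 0]], [[-0.0054, 0, 0.0025], [0, 0, 0]], [[-0.0054, 0, 0.0025], [0, 0, 0]], [[-0.0054, 0, 0.0025], [0, 0, 0]], [[-0.0054, 0, 0.0025], [0, 0, 0]], [[-0.0054, 0, 0.0025], [0, 0, 0]]]}}

```text
time: 18.95
tool_pos: [590.1, -10.7, 51.8]
tcp_rot: [-3.141, 0.436, -1.186]
contact_force: [0.7, -0.8, 0.9]
grip_width: 39.3
finger_force: 0.9
```

```bash
python3 shot.py w5
```

```text
(no output)
```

View pics/w5.png

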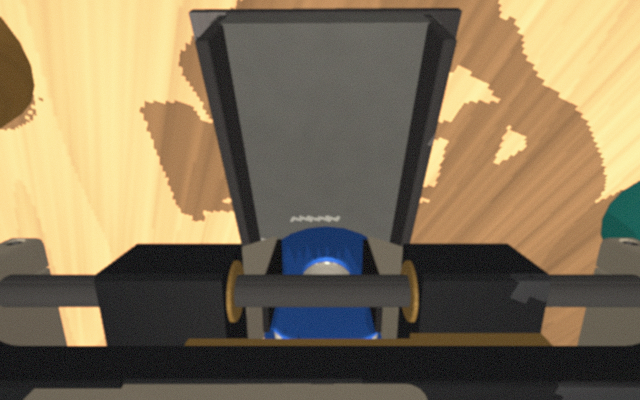

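The spool (flange centred about (322,280) px) sits squarely between the fingers and is moving with about 1 N.

Request:
{"name": "servo_tool", "arguments": {"deltas": [[[-0.0054, 0, 0.0025], [0, 0, 0]], [[-0.0054, 0, 0.0025], [0, 0, 0]], [[-0.0054, 0, 0.0025], [0, 0, 0]], [[-0.0054, 0, 0.0025], [0, 0, 0]], [[-0.0054, 0, 0.0025], [0, 0, 0]], [[-0.0054, 0, 0.0025], [0, 0, 0]], [[-0.0054, 0, 0.0025], [0, 0, 0]], [[-0.0054, 0, 0.0025], [0, 0, 0]]]}}

```text
time: 20.0
tool_pos: [575.6, 27.4, 51.9]
tcp_rot: [-3.137, 0.423, -1.185]
contact_force: [0.7, -5.9, 0.2]
grip_width: 39.5
finger_force: 1.7
```

Request:
{"name": "servo_tool", "arguments": {"deltas": [[[-0.0045, 0, 0.0021], [0, 0, 0]], [[-0.0045, 0, 0.0021], [0, 0, 0]], [[-0.0045, 0, 0.0021], [0, 0, 0]], [[-0.0045, 0, 0.0021], [0, 0, 0]]]}}

```text
time: 20.5
tool_pos: [564.7, 52.0, 51.8]
tcp_rot: [3.142, 0.437, -1.185]
contact_force: [-0.4, -0.8, -0.2]
grip_width: 39.6
finger_force: 0.6
```

Request:
{"name": "servo_tool", "arguments": {"deltas": [[[-0.0036, 0, 0.0017], [0, 0, 0]], [[-0.0036, 0, 0.0017], [0, 0, 0]], [[-0.0036, 0, 0.0017], [0, 0, 0]], [[-0.0018, 0, 0.0008], [0, 0, 0]], [[0, 0, 0], [0, 0, 0]]]}}

```text
time: 21.12
tool_pos: [559.4, 64.6, 51.8]
tcp_rot: [3.141, 0.437, -1.186]
contact_force: [0.5, -0.5, -0.0]
grip_width: 39.9
finger_force: 0.0
```

Request:
{"name": "servo_tool", "arguments": {"deltas": [[[-0.0027, 0, 0.0013], [0, 0, 0]], [[-0.0027, 0, 0.0013], [0, 0, 0]], [[0, 0, 0], [0, 0, 0]]]}}

```text
time: 21.5
tool_pos: [557.4, 70.0, 51.8]
tcp_rot: [-3.141, 0.436, -1.186]
contact_force: [0.1, -0.8, -0.2]
grip_width: 38.8
finger_force: 0.4
```

Request:
{"name": "servo_tool", "arguments": {"deltas": [[[-0.0018, 0, 0.0008], [0, 0, 0]], [[-0.0018, 0, 0.0008], [0, 0, 0]], [[0, 0, 0], [0, 0, 0]]]}}

```text
time: 21.88
tool_pos: [557.3, 71.1, 51.9]
tcp_rot: [-3.14, 0.431, -1.185]
contact_force: [2.8, -10.7, 0.5]
grip_width: 39.5
finger_force: 5.3
```

Request:
{"name": "servo_tool", "arguments": {"deltas": [[[-0.0018, 0, 0.0008], [0, 0, 0]], [[-0.0009, 0, 0.0004], [0, 0, 0]], [[0, 0, 0], [0, 0, 0]]]}}

```text
time: 22.25
tool_pos: [557.3, 71.5, 52.0]
tcp_rot: [-3.138, 0.427, -1.185]
contact_force: [3.3, -19.6, 2.3]
grip_width: 39.2
finger_force: 9.5
```

Contact force climbs with the tool stopped where predicted: home against the wall. Back off along the lane, then up.

Request:
{"name": "servo_tool", "arguments": {"deltas": [[[0.0036, 0, -0.0017], [0, 0, 0]], [[0.0054, 0, -0.0025], [0, 0, 0]], [[0.009, 0, -0.0042], [0, 0, 0]], [[0.018, 0, -0.0085], [0, 0, 0]], [[0.027, 0, -0.0127], [0, 0, 0]], [[0.027, 0, -0.0127], [0, 0, 0]], [[0.01, 0, -0.025], [0, 0, 0]], [[0, 0, -0.03], [0, 0, 0]], [[0, 0, -0.03], [0, 0, 0]], [[0, 0, -0.03], [0, 0, 0]], [[0, 0, -0.03], [0, 0, 0]], [[0, 0, 0], [0, 0, 0]]]}}

```text
time: 23.75
tool_pos: [619.8, -83.1, 181.1]
tcp_rot: [-3.138, 0.433, -1.186]
contact_force: [0.9, 0.4, -1.7]
grip_width: 39.5
finger_force: 0.0
```

Run:
```python
from plant import bot
from h import *
s=bot.capture("side");t=bot.capture("top")
A=np.radians(112.1);S=np.array([[np.cos(A),np.sin(A),0],[-np.sin(A),np.cos(A),0],[0,0,1]])
T=bot.camera_model("top")
mk=mask(t,*BLUE);mk[:,:270]=0;mk[240:]=0
c=np.argwhere(mk)[:,::-1];p=onz(T,c,60)@S.T;print(len(c),p[:,0].min(),p[:,0].max(),p[:,1].mean())
v=[cv2.resize(im[y:y+h,x:x+w,::-1],(390,390*h//w),interpolation=cv2.INTER_CUBIC) for im,x,y,w,h in((s,255,160,110,95),(t,265,155,100,86))]
v=[i[:330] for i in v];cv2.imwrite("pics/st2.png",np.hstack(v))
```

```text
15 -135.24823905803993 -132.26733022948505 -542.8903087457344
```

View pics/st2.png

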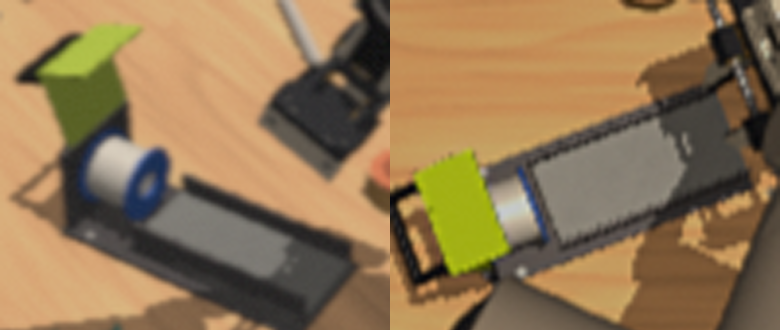

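The picture shows the spool on the spindle against the wall, with its rear flange at lane x ≈ -134 (predicted -135), clear of the floor edge. The cover is open on its stop, and the gripper is clear of everything.

```bash
python3 -c "
from plant import bot
print(bot.close_job())"
```

```text
the job is handed in; nothing more can be done
None
```

The cover is open on its stop and the blue spool is home on the spindle against the end wall; the arm never went near the tin, pliers or bin, and the job was handed in at about 24 s; I haven't seen the judge's verdict.

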